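# Pair the mixed-up lids with their kitchen canisters

## Robot

A 7-joint arm with a two-finger parallel gripper is mounted at the origin on the work surface. World frame = base frame: x ahead of the robot, y to its left, z up, the work surface at z = 0. Lengths are in m, angles in rad, forces in N, time in s.
With the tool pointing down it reaches from about 0.4 to 0.85 m from the base axis. Payload 10.4 kg.
Tool frame: the origin (TCP) lies at the very end of the fingers, on their centre line; the grasp point (between the pads) lies r.grip_depth behind it (r.grip_depth is the distance from the TCP to the grasp point, in m); y points along the fingers, z is the direction in which the jaws open and shut, and the axes are right-handed (so a half turn about y gives the same grasp; the last joint's range is limited). The gripper opens to 87 mm and grips with 3 to 60 N. Pads are 19 mm wide; open, the fingers measure 117 mm over their backs; the gripper's body (75 mm by 190 mm) begins 51 mm behind the grasp point.
Start: joints at [1.112, 0.332, -0.065, 1.46, 0.022, 1.35, -0.088], TCP at [0.264, -0.567, 0.223] pointing down, gripper open.
Joint ranges: [-2.6, 2.6], [-0.5, 2.12], [-1.47, 1.34], [0.16, 2.42], [-1.27, 4.41], [0.06, 2.06], [-2.6, 2.6]. Speed limits (rad/s): [2.22, 2.22, 2.79, 2.79, 3.14, 3.14, 3.14].

## Interface

Orientations are given as a unit quaternion [x, y, z, w].
In Python, from bench import r gives the robot as it stands.
- The arm moves only by the shell command python3 -m jog 'ROWS' [OPENING] [FORCE]. ROWS is JSON, a list of rows, each a list of 6 numbers: the shift along the tool's x, y, z in m, then the turn, a rotation vector about the tool's x, y, z in degrees. A call has 1 to 12 rows; each row shifts and turns the pose as measured when the row begins, along the tool's axes as they then stand; what a row does not reach is not made up. A row lasts 1/12 s, in which the tool goes at most 41.7 mm and 7.16 degrees, less where a joint would pass 70% of its speed; a pose out of reach is approached as far as the arm can. A call with a gripper value outside its range is refused whole. OPENING is the opening, from -1 (shut) to 1 (fully open), so that 0 is half open, set as the call begins (- or left out, the last holds). The fingers move at their own pace and stop on an object; FORCE is the grip in N (left out, the last holds). Time passes only in rows, so rows that do not move let the fingers close. It gives the time, the measured TCP pose, the force and the opening at its end, in the units of the state.
- r.read_state(): the state, without advancing time (a new reading comes with each control period).
- r.camera(name): name is "side" or "top" or "wrist"; returns a dict with "image" (384x512x3 uint8, red, green, blue), "range_z" (384x512 float32, m along the optical axis (not along the pixel's ray), 0 where there is no reading), "K" (3x3 intrinsics, pixels), "k1" (the pictures are not rectified: a ray, as slopes to the right and down, at radius r is drawn at 1 + k1 r^2 times it, then the intrinsics apply), "R" (3x3) and "t" (3): a world point X has camera coordinates R X + t. Camera axes: x right, y down, z forward; pixel columns grow to the right and rows downward; lengths in m; the calibration is good to about 2 mm. A picture is of the moment at which its call begins.
- r.close_job(): hands the job in, once; it reports no verdict.
The state is a dict: "time": time; "joint_positions": joint angles; "joint_vel": joint speeds; "joint_torque": joint torques, N m; "ee_pos": TCP position; "eef_rot": TCP orientation; "ft_force": force on the tool from outside, world axes, zero at the start; "torque": the same for the moment, N m; "width": finger opening in m.
Only numpy, scipy, OpenCV 4.12 (cv2) and the standard library are available. Lean on these libraries where they do the work, as an engineer would, in place of code of your own. Each camera call takes 0.05 s, during which the arm holds its last target. There are 200 camera calls.

## Task

The storage canisters are back on the counter after washing up, but their lids are mixed up: the wide round lid is standing on the narrow canister and the narrow lid is lying beside. Close both round canisters with their own lids, each set down gently and fully home on its rim. Leave the canisters standing where they are, and do not disturb the closed square canister, the jar or the pepper mill.

Things in the scene. Friction and masses are not known exactly. Their poses are not given: they have to be found in the camera images.
- wide_canister: Open, empty, round white stoneware canister, 128 mm wide outside, 116 inside, 95 high, floor 7 thick, about 600 g, standing loose. Origin: centre of its underside, z up, rim at 95 mm. Its own lid, disc flat on the rim, has its origin at z = 81 mm here. It starts with nothing on it.
- narrow_canister: Open, empty, round white stoneware canister, 92 mm wide outside, 80 inside, 115 high, floor 7 thick, about 450 g, standing loose. Origin: centre of its underside, z up, rim at 115 mm. Its own lid, disc flat on the rim, has its origin at z = 101 mm here. It starts with the wide lid on its rim, whose plug is too wide to enter.
- wide_lid: One-piece maple lid: flat round disc 128 mm wide, 14 thick; under it a plug 108 mm wide, 14 deep, with 4 mm play all round in its canister; centred on top an upright cylindrical knob 36 mm wide, 32 high. About 130 g. Origin: centre of the plug's underside, z up: disc 14 to 28 mm, knob 28 to 60 mm. Starts knob up, plug resting on the narrow canister's rim, up to 11 mm off centre.
- narrow_lid: One-piece maple lid: flat round disc 92 mm wide, 14 thick; under it a plug 72 mm wide, 14 deep, with 4 mm play all round in its canister; centred on top an upright cylindrical knob 36 mm wide, 32 high. About 75 g. Origin: centre of the plug's underside, z up: disc 14 to 28 mm, knob 28 to 60 mm. Starts knob up on the counter, resting on its plug.
- square_canister: White stoneware canister of the same set, 104 x 104 mm and 105 mm high, already closed, loose on the counter. A bystander. Origin: centre of its underside, z up, x and y square to its sides.
- square_lid: Square maple lid 104 x 104 mm with the same knob, correctly seated on the square canister (knob top 151 mm above the counter). A bystander. Origin: centre of its plug's underside, which is 91 mm above the canister's underside.
- jar: Closed preserving jar of amber glass with a steel screw lid, 78 mm across, 118 mm high, 600 g, standing loose on the counter. A bystander. Origin: centre of its underside.
- mill: Dark wooden pepper mill, 56 mm across at the foot, 147 mm high, 250 g, standing loose on the counter. A bystander. Origin: centre of its underside.
Things that resemble listed ones, but are neither listed nor needed, are in the scene too. What is shaped like the wide_lid but pink is not meant.

How it is judged:
At the end, for the whole second after the job is handed in: Each round lid sits released and still on its own canister: within 8 mm of its axis, within 3 mm of fully home, level to 0.06 rad. Both canisters are upright (0.05 rad) and within 50 mm of their starts. Square canister, its lid, jar and mill: upright (0.1 rad), within 30 mm of their starts (horizontal distance between wide_lid and wide_canister below 0.008 m and z of wide_lid in the frame of wide_canister between 0.077 and 0.084 m and angle between each of wide_lid, narrow_lid's own z axis and vertical below 0.06 rad and angle between each of wide_canister, narrow_canister's own z axis and vertical below 0.05 rad and distance of each of wide_canister, narrow_canister from where it was at the start of the episode below 0.05 m and linear speed of each of wide_lid, wide_canister, narrow_lid, narrow_canister below 0.02 m/s and horizontal distance between narrow_lid and narrow_canister below 0.008 m and z of narrow_lid in the frame of narrow_canister between 0.097 and 0.104 m and distance of each of square_canister, square_lid, jar, mill from where it was at the start of the episode below 0.03 m and angle between each of square_canister, square_lid, jar, mill's own z axis and vertical below 0.1 rad); the robot touches nothing.
It fails at once if a lid is dropped or slammed onto its canister: it reaches the rim faster than 0.5 m/s or presses with over 60 N ((horizontal distance between wide_lid and wide_canister below 0.03 m and z of wide_lid in the frame of wide_canister below 0.099 m and linear speed of wide_lid above 0.5 m/s) or contact force between wide_lid and wide_canister above 60 N or (horizontal distance between narrow_lid and narrow_canister below 0.03 m and z of narrow_lid in the frame of narrow_canister below 0.119 m and linear speed of narrow_lid above 0.5 m/s) or contact force between narrow_lid and narrow_canister above 60 N).
It fails at once if a canister, the jar or the mill is tipped by more than 0.4 rad (angle between any of wide_canister, narrow_canister, square_canister, jar, mill's own z axis and vertical above 0.4 rad).
It also fails if it takes over 61 s, if anything falls off the work surface, if the arm or the gripper's body presses on something with over 40 N, if the wrist force passes 120 N, or if a joint passes its speed limit or range.

## Working session

There is one attempt and no reset: what is moved stays moved. The work goes in short steps, Python scripts to look and compute and a shell command to move; the robot and the scene stay as the last step left them, time stands still between calls to the robot, and variables do not carry over. Pictures are saved under pics/ and viewed, about 8 in all and at most 12, crops included, and the job is handed in when it is done.

```bash
ls; mkdir -p pics; cat > h.py <<'E'
import numpy as np, cv2
from bench import r
from scipy.spatial.transform import Rotation as Ro
def pts(c):
    "world point per pixel from depth"
    h,w=c["range_z"].shape
    u,v=np.meshgrid(np.arange(w),np.arange(h))
    K=np.array(c["K"],float)
    d=cv2.undistortPoints(np.stack([u,v],-1).reshape(-1,1,2).astype(float),K,np.array([c["k1"],0,0,0,0.])).reshape(h,w,2)
    z=c["range_z"]
    X=np.dstack([d*z[...,None],z])
    return (X-np.array(c["t"]))@np.array(c["R"]), d
def save(c,n): cv2.imwrite("pics/"+n,c["image"][...,::-1])
E
python3 - <<'E'
from h import *
s=r.read_state(); print({k:np.round(v,3) for k,v in s.items()}, r.grip_depth)
print(Ro.from_quat(s["eef_rot"]).as_matrix().round(3))
a=r.camera("top"); b=r.camera("side")
for n,c in(("top",a),("side",b)):
    print(n,np.round(c["K"],1).tolist(),c["k1"],np.round(c["R"],3).tolist(),np.round(c["t"],3))
    np.savez("pics/"+n+"0.npz",**c)
im=np.vstack([a["image"],b["image"]]); cv2.imwrite("pics/a.png",cv2.resize(im,(400,600))[...,::-1])
save(a,"top0.png"); save(b,"side0.png")
E
```

```text
pics
{'time': np.float64(0.0), 'joint_positions': array([ 1.112,  0.333, -0.065,  1.461,  0.022,  1.35 , -0.089]), 'joint_vel': array([ 0.   ,  0.   , -0.001,  0.   ,  0.001,  0.   ,  0.   ]), 'joint_torque': array([-1.0000e-03, -6.2326e+01,  2.4000e-02, -3.8990e+01, -6.1000e-02,
        4.0000e-02,  0.0000e+00]), 'ee_pos': array([ 0.264, -0.566,  0.222]), 'eef_rot': array([-0.153,  0.691, -0.69 ,  0.153]), 'ft_force': array([ 0.123, -0.152, -0.001]), 'torque': array([ 0.002, -0.018,  0.012]), 'width': np.float64(0.087)} 0.0187
[[-0.907 -0.001  0.422]
 [-0.422  0.001 -0.907]
 [ 0.    -1.    -0.001]]
top [[394.6, 0.0, 254.6], [0.0, 394.6, 186.3], [0.0, 0.0, 1.0]] 0.007318788169240131 [[0.016, -1.0, 0.012], [-0.993, -0.017, -0.117], [0.117, -0.01, -0.993]] [-0.029  0.58   0.95 ]
side [[388.4, 0.0, 263.6], [0.0, 388.4, 190.2], [0.0, 0.0, 1.0]] -0.02378382626506631 [[0.993, -0.113, -0.012], [-0.084, -0.661, -0.746], [0.077, 0.742, -0.666]] [-0.565  0.102  1.151]
```

View pics/top0.png

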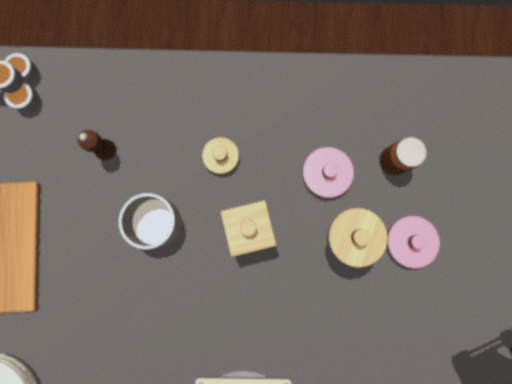

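View pics/side0.png

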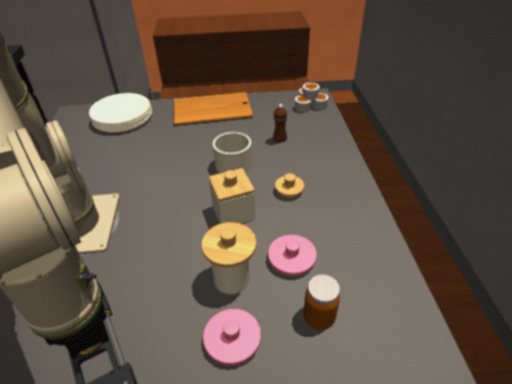

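Top view: the wide lid sits on the narrow canister at px (358,238). The narrow lid is at (220,156), the wide canister at (148,222) and the square canister at (248,229). The mill is near (95,142), the jar near (405,155), and there are pink decoys at (328,172) and (413,242). The side view agrees.

```bash
python3 - <<'E'
from h import *
c=dict(np.load("pics/top0.npz")); P,d=pts(c)
hsv=cv2.cvtColor(c["image"],cv2.COLOR_RGB2HSV)
yel=(hsv[...,0]>15)&(hsv[...,0]<35)&(hsv[...,1]>80)&(hsv[...,2]>80)
pink=(hsv[...,0]>150)&(hsv[...,1]>60)&(hsv[...,2]>120)
def box(u,v,k=38):
    m=np.zeros(yel.shape,bool); m[max(v-k,0):v+k,max(u-k,0):u+k]=1; return m
R,t=c["R"],c["t"]; C=-R.T@t
def cast(dd,z):
    ray=np.append(dd,1)@R; return C+ray*(z-C[2])/ray[2]
for n,u,v,m,rad in(("wlid",358,238,yel,.064),("nlid",220,156,yel,.046),("sq",248,229,yel,0),("wcan",148,222,~yel,0),("jar",405,155,~yel,0),("mill",95,142,~yel,0),("pink1",328,172,pink,.064),("pink2",413,242,pink,.064)):
    q=P[box(u,v)&m&(c["range_z"]>0)]; z=q[:,2]
    h,e=np.histogram(z,np.arange(-.0,.25,.006)); top=[(round(float(e[i])*1000),int(h[i])) for i in range(len(h)) if h[i]>12]
    print(n,top)
    zt=np.percentile(z,99.5)
    k=q[z>zt-.008]; print("   top",k.mean(0).round(4),np.ptp(k,axis=0).round(3))
    for lo,hi in ((.018,.034),(.083,.101),(.100,.124),(.124,.150)):
        k=q[(z>lo)&(z<hi)]
        if len(k)>100:
            (x,y),rr=cv2.minEnclosingCircle(k[:,:2].astype(np.float32)); print("   ",lo,hi,np.round([x,y,rr],4),k.mean(0).round(4))
E
```

```text
wlid [(132, 22), (138, 331), (144, 78), (162, 13), (168, 25), (174, 20)]
   top [ 0.4529 -0.2383  0.1732] [0.031 0.03  0.011]
    0.124 0.15 [ 0.4581 -0.2428  0.0633] [ 0.4451 -0.2378  0.1423]
nlid [(24, 53), (54, 18)]
   top [0.6477 0.0638 0.0576] [0.02  0.026 0.008]
sq [(114, 125), (120, 32)]
   top [ 0.4642 -0.0085  0.1495] [0.018 0.028 0.006]
    0.1 0.124 [ 0.4554 -0.0108  0.0558] [ 0.4409 -0.0132  0.118 ]
wcan [(0, 1885), (6, 889), (12, 58), (18, 51), (24, 59), (30, 59), (36, 66), (42, 57), (48, 64), (54, 63), (60, 69), (66, 61), (72, 69), (78, 75), (84, 74), (90, 379), (96, 70)]
   top [0.4881 0.2321 0.0942] [0.125 0.127 0.01 ]
    0.018 0.034 [0.4886 0.2272 0.0621] [0.4879 0.2415 0.0263]
    0.083 0.101 [0.4891 0.2306 0.0642] [0.4883 0.2324 0.0931]
jar [(0, 2056), (6, 25), (12, 26), (18, 31), (24, 22), (30, 25), (36, 28), (42, 27), (48, 23), (54, 31), (60, 30), (66, 27), (72, 34), (78, 33), (84, 66), (90, 102), (96, 33), (102, 19), (108, 34), (114, 598), (120, 58)]
   top [ 0.6571 -0.3774  0.1177] [0.066 0.069 0.01 ]
    0.083 0.101 [ 0.6569 -0.3765  0.0383] [ 0.6464 -0.3576  0.0915]
    0.1 0.124 [ 0.6577 -0.3785  0.0348] [ 0.6563 -0.376   0.1171]
mill [(0, 2193), (6, 24), (12, 34), (18, 37), (24, 34), (30, 39), (36, 31), (42, 27), (48, 20), (54, 14), (60, 17), (66, 13), (90, 22), (96, 17), (102, 21), (108, 33), (114, 70), (120, 113), (126, 90), (138, 23), (144, 24)]
   top [0.6713 0.3662 0.1432] [0.015 0.015 0.012]
    0.1 0.124 [0.6718 0.3679 0.0245] [0.6674 0.3594 0.1164]
    0.124 0.15 [0.673  0.3648 0.0204] [0.671  0.3648 0.1325]
pink1 [(24, 25)]
   top [ 0.6076 -0.2006  0.0565] [0.015 0.029 0.007]
pink2 [(24, 41), (54, 20)]
   top [ 0.4442 -0.4029  0.0576] [0.031 0.022 0.008]
```

```bash
python3 -m jog '[[-0.031,0,-0.0214,0,0,0],[-0.031,0,-0.0214,0,0,0],[-0.031,0,-0.0214,0,0,0],[-0.031,0,-0.0214,0,0,0],[-0.031,0,-0.0214,0,0,0],[-0.031,0,-0.0214,0,0,0],[-0.031,0,-0.0214,0,0,0],[-0.031,0,-0.0214,0,0,0],[-0.031,-0.001,-0.0214,0,0,0],[0,0,0,0,0,0],[0,0,0,0,0,0]]' 1 15
python3 - <<'E'
from h import *
c=r.camera("wrist"); save(c,"w1.png"); np.savez("pics/w1.npz",**c)
print(np.round(c["R"],3).tolist(),-c["R"].T@c["t"])
print(Ro.from_quat(r.read_state()["eef_rot"]).as_matrix().round(3))
E
```

```text
time: 1.02
ee_pos: [0.4386, -0.2602, 0.2175]
eef_rot: [-0.154, 0.693, -0.689, 0.149]
ft_force: [-0.9, -1.2, 0.4]
width: 0.0873
[[0.417, -0.909, -0.008], [-0.88, -0.406, 0.247], [-0.228, -0.096, -0.969]] [ 0.49974831 -0.23313748  0.3798615 ]
[[-0.908 -0.007  0.419]
 [-0.419  0.005 -0.908]
 [ 0.005 -1.    -0.008]]
```

View pics/w1.png

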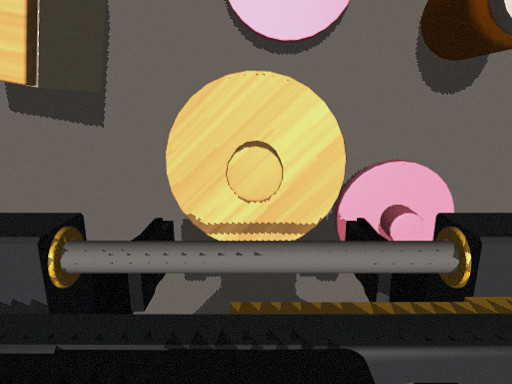

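The wrist view shows the wide lid's disc around px (256,156) and the knob's top at (255,172), ahead of the fingers.

```bash
cat >> h.py <<'E'
def ycirc(c,z,rad,u0,v0,zt=.004,hue=(12,35),vmax=999):
    "circle fit (algebraic, x y r) to outer contour points of yellow pixels cast on plane z"
    hsv=cv2.cvtColor(c["image"],cv2.COLOR_RGB2HSV)
    m=((hsv[...,0]>hue[0])&(hsv[...,0]<hue[1])&(hsv[...,1]>70)&(hsv[...,2]>70)).astype(np.uint8)
    m[min(vmax,384):]=0
    n,l=cv2.connectedComponents(m); m=(l==l[v0,u0]).astype(np.uint8)
    k=max(cv2.findContours(m,cv2.RETR_EXTERNAL,cv2.CHAIN_APPROX_NONE)[0],key=cv2.contourArea).reshape(-1,2)
    k=k[k[:,1]<vmax-2]
    return circ(cast(c,k,z))
def cast(c,uv,z):
    d=cv2.undistortPoints(np.asarray(uv,float).reshape(-1,1,2),np.array(c["K"],float),np.array([c["k1"],0,0,0,0.])).reshape(-1,2)
    R,t=np.array(c["R"]),np.array(c["t"]); C=-R.T@t
    w=np.c_[d,np.ones(len(d))]@R
    return C+w*((z-C[2])/w[:,2])[:,None]
def circ(p):
    p=p[:,:2]
    for _ in range(4):
        s=np.linalg.lstsq(np.c_[2*p,np.ones(len(p))],(p**2).sum(1),rcond=None)[0]
        rr=np.sqrt(s[2]+s[0]**2+s[1]**2); e=abs(np.hypot(*(p-s[:2]).T)-rr); p=p[e<max(.0015,2*np.median(e))]
    return np.round([s[0],s[1],rr],4),len(p)
def totool(target):
    s=r.read_state(); M=Ro.from_quat(s["eef_rot"]).as_matrix()
    return np.round(M.T@(np.array(target)-s["ee_pos"]),4)
E
python3 - <<'E'
from h import *
c=dict(np.load("pics/w1.npz")); P,_=pts(c)
print("disc",ycirc(c,.143,.064,200,150,vmax=218))
z=P[...,2]; m=(c["range_z"]>0)&(z>.166)&(z<.185); m[:130]=0; m[212:]=0; m[:,:200]=0; m[:,310:]=0
k=max(cv2.findContours(m.astype(np.uint8),cv2.RETR_EXTERNAL,cv2.CHAIN_APPROX_NONE)[0],key=cv2.contourArea).reshape(-1,2)
print("knob", circ(cast(c,k,.175)), P[m].mean(0), np.median(z[110:130,240:270]))
print(totool([.453,-.239,.148]), totool([.453,-.239,.2]))
E
```

```text
disc (array([ 0.4596, -0.2461,  0.0633]), 367)
knob (array([ 0.46  , -0.2462,  0.0174]), 160) [ 0.46034289 -0.24607857  0.17531435] 0.14366917429637266
[-0.0217  0.0695 -0.0123] [-0.0215  0.0175 -0.0127]
```

```bash
python3 -m jog '[[-0.0125,0,-0.002,0,0,0],[-0.0125,0,-0.002,0,0,0],[0,0,0,0,0,0],[0,0,0,0,0,0]]'
python3 -c "
from h import *
print(totool([.4597,-.246,.148]),totool([.4597,-.246,.2]));print(Ro.from_quat(r.read_state()['eef_rot']).as_matrix().round(4))"
```

```text
time: 1.4
ee_pos: [0.4589, -0.2482, 0.2167]
eef_rot: [-0.153, 0.694, -0.688, 0.147]
ft_force: [-0.9, 0.3, 0.2]
width: 0.0873
[-0.002   0.0687 -0.0011] [-0.0017  0.0167 -0.0016]
[[-0.9099 -0.0091  0.4146]
 [-0.4147  0.0053 -0.91  ]
 [ 0.0061 -0.9999 -0.0086]]
```

```bash
python3 -m jog '[[-0.002,0.012,-0.001,0.5,0,0.35],[0,0.015,0,0,0,0],[0,0.015,0,0,0,0],[0,0.015,0,0,0,0],[0,0.010,0,0,0,0],[0,0,0,0,0,0]]'
python3 -c "
from h import *
print(totool([.4597,-.246,.148]));print(Ro.from_quat(r.read_state()['eef_rot']).as_matrix().round(4))"
```

```text
time: 1.9
ee_pos: [0.4574, -0.2525, 0.1473]
eef_rot: [0.147, -0.691, 0.692, -0.147]
ft_force: [-0.7, 0.4, 0.2]
width: 0.087
[-0.0048 -0.0008 -0.0049]
[[-9.132e-01  4.000e-04  4.076e-01]
 [-4.076e-01 -2.200e-03 -9.132e-01]
 [ 5.000e-04 -1.000e+00  2.200e-03]]
```

```bash
python3 -m jog '[[-0.005,-0.001,-0.005,0,0,0],[0,0,0,0,0,0]]'
python3 - <<'E'
from h import *
print(totool([.4597,-.246,.148]))
c=r.camera("wrist"); save(c,"w2.png")
E
```

```text
time: 2.07
ee_pos: [0.4594, -0.2464, 0.1485]
eef_rot: [0.147, -0.691, 0.692, -0.146]
ft_force: [0.6, 0.0, 0.6]
width: 0.0872
[-0.0004  0.0005 -0.0002]
```

View pics/w2.png

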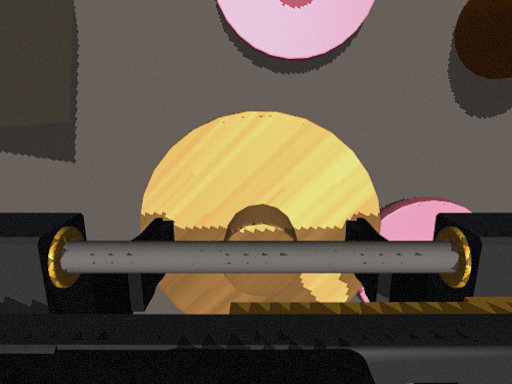

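Knob at px about (260,235), centred between the fingers (148–372). Closing.

```bash
python3 -m jog '[[0,0,0,0,0,0],[0,0,0,0,0,0],[0,0,0,0,0,0],[0,0,0,0,0,0],[0,0,0,0,0,0],[0,0,0,0,0,0],[0,0,0,0,0,0],[0,0,0,0,0,0]]' -1 20
python3 -m jog '[[0,-0.005,0,0,0,0],[0,-0.01,0,0,0,0],[0,-0.015,0,0,0,0],[0,-0.02,0,0,0,0],[0,-0.02,0,0,0,0],[0,-0.015,0,0,0,0],[0,0,0,0,0,0],[0,0,0,0,0,0]]'
python3 - <<'E'
from h import *
c=r.camera("top"); save(c,"t2.png"); np.savez("pics/t2.npz",**c)
c=r.camera("side"); save(c,"s2.png"); np.savez("pics/s2.npz",**c)
print(Ro.from_quat(r.read_state()['eef_rot']).as_matrix().round(4))
E
```

```text
time: 2.78
ee_pos: [0.4606, -0.2481, 0.1517]
eef_rot: [0.146, -0.69, 0.694, -0.147]
ft_force: [0.8, 0.1, 0.8]
width: 0.0418
time: 3.45
ee_pos: [0.4594, -0.247, 0.2436]
eef_rot: [0.146, -0.69, 0.693, -0.147]
ft_force: [0.7, -0.3, -1.5]
width: 0.0355
[[-0.9139  0.0016  0.4059]
 [-0.4059 -0.0037 -0.9139]
 [ 0.     -1.      0.004 ]]
```

View pics/s2.png

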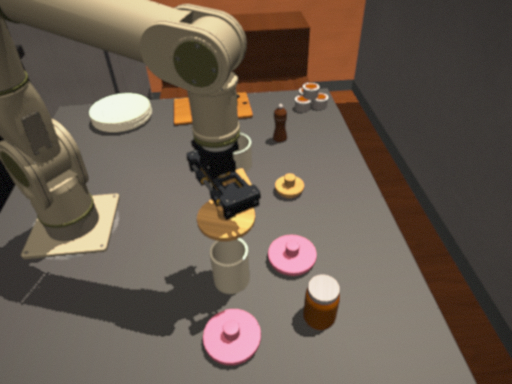

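The side view shows the lid held clear, with the narrow canister standing open at px (230,265).

```bash
python3 - <<'E'
from h import *
c=dict(np.load("pics/s2.npz")); P,_=pts(c); z=P[...,2]
m=(z>.108)&(z<.120)&(abs(P[...,0]-.46)<.06)&(abs(P[...,1]+.245)<.06)&(c["range_z"]>0)
print("nrim pts",m.sum(),circ(P[m]),cv2.minEnclosingCircle(P[m][:,:2].astype(np.float32)))
m=(z>.02)&(z<.10)&(abs(P[...,0]-.46)<.06)&(abs(P[...,1]+.245)<.06)&(c["range_z"]>0)
print("nwall",m.sum(),circ(P[m]))
c=dict(np.load("pics/t2.npz")); P,_=pts(c); z=P[...,2]
m=(z>.088)&(z<.1)&(abs(P[...,0]-.489)<.08)&(abs(P[...,1]-.231)<.08)&(c["range_z"]>0)
print("wrim",m.sum(),circ(P[m]),cv2.minEnclosingCircle(P[m][:,:2].astype(np.float32)))
c=r.camera("wrist"); save(c,"w3.png"); np.savez("pics/w3.npz",**c)
P,_=pts(c); hsv=cv2.cvtColor(c["image"],cv2.COLOR_RGB2HSV)
m=(hsv[...,0]>12)&(hsv[...,0]<35)&(hsv[...,1]>70)&(hsv[...,2]>70)&(c["range_z"]>0); m[218:]=0
q=P[m]; q=q[abs(q[:,2]-np.median(q[:,2]))<.006]
print("disc z",np.median(q[:,2]),len(q), "plane",np.linalg.lstsq(np.c_[q[:,:2]-[.46,-.246],np.ones(len(q))],q[:,2],rcond=None)[0])
print(r.read_state()["ee_pos"])
E
```

```text
nrim pts 243 (array([ 0.4562, -0.2513,  0.0426]), 173) ((0.4549131691455841, -0.24947872757911682), 0.04705169424414635)
nwall 1267 (array([ 0.4562, -0.2517,  0.0431]), 1011)
wrim 486 (array([0.4891, 0.2294, 0.0605]), 458) ((0.4885409474372864, 0.23050282895565033), 0.06429865956306458)
disc z 0.23181116598245619 18445 plane [-0.00871772  0.00595496  0.2319878 ]
[ 0.45893697 -0.24676627  0.24221308]
```

```bash
python3 -m jog '[[-0.005,-0.002,-0.018,0,0,0],[-0.0093,-0.003,-0.035,0,0,0],[-0.0093,-0.003,-0.035,0,0,0],[-0.0093,-0.003,-0.035,0,0,0],[-0.0093,-0.003,-0.035,0,0,0],[-0.0093,-0.003,-0.035,0,0,0],[-0.0093,-0.003,-0.035,0,0,0],[-0.0093,-0.003,-0.035,0,0,0],[-0.0093,0,-0.035,0,0,0],[-0.0093,0,-0.035,0,0,0],[-0.0093,0,-0.035,0,0,0],[-0.009,0,-0.03,0,0,0]]'
python3 -m jog '[[-0.003,0,-0.02,0,0,0],[0,0,0,0,0,0],[0,0,0,0,0,0]]'
python3 - <<'E'
from h import *
print(Ro.from_quat(r.read_state()['eef_rot']).as_matrix().round(4))
c=r.camera("wrist"); save(c,"w4.png"); np.savez("pics/w4.npz",**c)
E
```

```text
time: 4.6
ee_pos: [0.3871, 0.1704, 0.253]
eef_rot: [-0.148, 0.693, -0.692, 0.135]
ft_force: [1.6, 0.1, -1.6]
width: 0.0355
time: 4.85
ee_pos: [0.378, 0.1976, 0.2509]
eef_rot: [-0.153, 0.693, -0.691, 0.138]
ft_force: [0.4, -1.0, -0.5]
width: 0.0354
[[-0.9153 -0.021   0.4022]
 [-0.4023 -0.0011 -0.9155]
 [ 0.0196 -0.9998 -0.0074]]
```

View pics/w4.png

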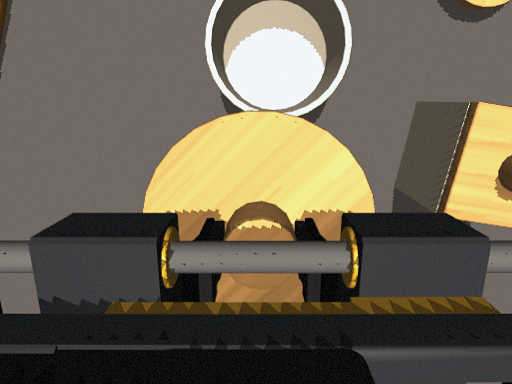

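The wrist view shows the lid disc around px (259,210) and the wide canister's rim centred near (278,42), cut slightly by the top edge.

```bash
python3 - <<'E'
from h import *
c=dict(np.load("pics/w4.npz")); P,_=pts(c); z=P[...,2]
m=(z>.090)&(z<.101)&(c["range_z"]>0); m[115:]=0; m[:,:190]=0; m[:,370:]=0
print("rim",circ(P[m]),np.median(z[m]))
v,u=np.where(m); print("rim rays",circ(cast(c,np.c_[u,v],.095)))
hsv=cv2.cvtColor(c["image"],cv2.COLOR_RGB2HSV)
m=(hsv[...,0]>12)&(hsv[...,0]<35)&(hsv[...,1]>70)&(hsv[...,2]>70)&(c["range_z"]>0); m[205:]=0; m[:100]=0;m[:,400:]=0
q=P[m]; zd=np.median(q[:,2]); q=q[abs(q[:,2]-zd)<.006]; print("disc z",zd,"plane",np.linalg.lstsq(np.c_[q[:,:2]-[.38,.2],np.ones(len(q))],q[:,2],rcond=None)[0])
print("disc",ycirc(c,zd,.064,200,150,vmax=205))
s=r.read_state(); print(s["ee_pos"],Ro.from_quat(s["eef_rot"]).as_matrix().round(4).tolist())
E
```

```text
rim (array([0.488 , 0.23  , 0.0601]), 1852) 0.09524174765775438
rim rays (array([0.4882, 0.23  , 0.0604]), 1899)
disc z 0.23923959042516355 plane [-0.03162447  0.00812554  0.24013312]
disc (array([0.3779, 0.1986, 0.0631]), 288)
[0.37795669 0.19754137 0.25090782] [[-0.9155, -0.0211, 0.4019], [-0.4019, -0.0009, -0.9157], [0.0197, -0.9998, -0.0076]]
```

```bash
python3 -m jog '[[-0.018,0,0.003,0.4,0,1.5],[-0.025,0.01,0.003,0,0,0],[-0.025,0.015,0.003,0,0,0],[-0.025,0.015,0.003,0,0,0],[-0.016,0.015,0.003,0,0,0],[0,0.015,0,0,0,0],[0,0,0,0,0,0]]'
python3 -c "
from h import *
print(totool([.488,.229,.15]));print(Ro.from_quat(r.read_state()['eef_rot']).as_matrix().round(4))"
```

```text
time: 5.48
ee_pos: [0.4925, 0.2174, 0.1742]
eef_rot: [0.138, -0.691, 0.695, -0.142]
ft_force: [-1.2, -1.8, -1.3]
width: 0.0351
[-0.0002  0.0241 -0.0126]
[[-0.9215  0.0056  0.3884]
 [-0.3884 -0.0036 -0.9215]
 [-0.0038 -1.      0.0055]]
```

```bash
python3 -m jog '[[0,0.01,-0.0126,0,0,0],[0,0.01,0,0,0,0],[0,0,0,0,0,0],[0,0,0,0,0,0],[0,0,0,0,0,0]]'
python3 - <<'E'
from h import *
print(totool([.488,.229,.135]));print(Ro.from_quat(r.read_state()['eef_rot']).as_matrix().round(4))
c=r.camera("wrist"); save(c,"w5.png"); P,_=pts(c)
hsv=cv2.cvtColor(c["image"],cv2.COLOR_RGB2HSV)
m=(hsv[...,0]>12)&(hsv[...,0]<35)&(hsv[...,1]>70)&(hsv[...,2]>70)&(c["range_z"]>0); m[205:]=0; m[:100]=0;m[:,400:]=0
q=P[m]; zd=np.median(q[:,2]); q=q[abs(q[:,2]-zd)<.006]; print("disc z",zd,"plane",np.linalg.lstsq(np.c_[q[:,:2]-[.49,.23],np.ones(len(q))],q[:,2],rcond=None)[0])
print("disc",ycirc(c,zd,.064,200,150,vmax=205))
E
```

```text
time: 5.9
ee_pos: [0.4888, 0.2228, 0.153]
eef_rot: [0.137, -0.691, 0.696, -0.138]
ft_force: [-0.2, -0.1, -0.7]
width: 0.0349
[-0.0016  0.0179 -0.0062]
[[-9.240e-01  3.000e-03  3.823e-01]
 [-3.824e-01 -7.400e-03 -9.240e-01]
 [ 1.000e-04 -1.000e+00  8.000e-03]]
disc z 0.14193870917658796 plane [-0.00868431  0.00173046  0.14220353]
disc (array([0.4889, 0.2234, 0.0631]), 285)
```

```bash
python3 -m jog '[[-0.001,0.002,-0.007,0.3,0,0],[0,0,0,0,0,0],[0,0,0,0,0,0],[0,0,0,0,0,0]]'
python3 -c "
from h import *
print(totool([.488,.2295,.138]));print(Ro.from_quat(r.read_state()['eef_rot']).as_matrix().round(4))"
```

```text
time: 6.28
ee_pos: [0.4881, 0.2301, 0.1532]
eef_rot: [0.135, -0.689, 0.699, -0.14]
ft_force: [-0.7, 0.3, -1.3]
width: 0.0354
[0.0004 0.0152 0.0003]
[[-0.9244  0.0092  0.3814]
 [-0.3815 -0.0124 -0.9243]
 [-0.0038 -0.9999  0.015 ]]
```

```bash
python3 -m jog '[[0,0.005,0,-0.9,0,0.2],[0,0.005,0,0,0,0],[0,0,0,0,0,0],[0,0,0,0,0,0]]'
python3 -c "
from h import *
print(totool([.488,.2295,.138]));print(Ro.from_quat(r.read_state()['eef_rot']).as_matrix().round(4))"
```

```text
time: 6.62
ee_pos: [0.4884, 0.23, 0.1423]
eef_rot: [-0.135, 0.695, -0.692, 0.14]
ft_force: [-0.4, 0.2, -0.6]
width: 0.0353
[0.0006 0.0043 0.0003]
[[-0.9243  0.0066  0.3816]
 [-0.3816  0.0053 -0.9243]
 [-0.0081 -1.     -0.0023]]
```

```bash
python3 -m jog '[[0,0.004,0,0,0,0],[0,0.003,0,0,0,0],[0,0.003,0,0,0,0],[0,0.002,0,0,0,0],[0,0,0,0,0,0]]'
python3 -c "
from h import *
print(totool([.488,.2295,.120]));print(Ro.from_quat(r.read_state()['eef_rot']).as_matrix().round(4))"
```

```text
time: 7.03
ee_pos: [0.4883, 0.2297, 0.1286]
eef_rot: [-0.135, 0.695, -0.692, 0.14]
ft_force: [0.3, -0.2, -0.9]
width: 0.0349
[0.0004 0.0086 0.0001]
[[-0.9244  0.0059  0.3813]
 [-0.3812  0.005  -0.9245]
 [-0.0073 -1.     -0.0024]]
```

No contact force, so the plug is entering freely.

```bash
python3 -m jog '[[0,0.003,0,0,0,0],[0,0.002,0,0,0,0],[0,0.0015,0,0,0,0],[0,0,0,0,0,0]]'
python3 -m jog '[[0,0.001,0,0,0,0],[0,0.001,0,0,0,0],[0,0,0,0,0,0]]'
```

```text
time: 7.37
ee_pos: [0.4884, 0.23, 0.1214]
eef_rot: [-0.135, 0.695, -0.692, 0.14]
ft_force: [-0.2, 0.6, -0.4]
width: 0.0352
time: 7.62
ee_pos: [0.489, 0.2306, 0.1208]
eef_rot: [-0.135, 0.695, -0.692, 0.141]
ft_force: [-0.5, -0.9, 1.0]
width: 0.0355
```

```bash
python3 -m jog '[[0,0.0015,0,0,0,0],[0,0.001,0,0,0,0],[0,0,0,0,0,0]]'
python3 - <<'E'
from h import *
c=r.camera("wrist"); P,_=pts(c)
hsv=cv2.cvtColor(c["image"],cv2.COLOR_RGB2HSV)
m=(hsv[...,0]>12)&(hsv[...,0]<35)&(hsv[...,1]>70)&(hsv[...,2]>70)&(c["range_z"]>0); m[205:]=0; m[:100]=0;m[:,400:]=0
q=P[m]; zd=np.median(q[:,2]); q=q[abs(q[:,2]-zd)<.006]; print("disc z",zd,"plane",np.linalg.lstsq(np.c_[q[:,:2]-[.49,.23],np.ones(len(q))],q[:,2],rcond=None)[0])
E
```

```text
time: 7.87
ee_pos: [0.4892, 0.2308, 0.1206]
eef_rot: [-0.134, 0.694, -0.693, 0.141]
ft_force: [-0.1, 0.0, -1.1]
width: 0.0354
disc z 0.11001638319572912 plane [-0.00107108  0.00183324  0.11003102]
```

```bash
python3 -m jog '[[0,0.002,0,0,0,0],[0,0.002,0,0,0,0],[0,0,0,0,0,0]]'
python3 -m jog '[[0,0,0,0,0,0],[0,0,0,0,0,0],[0,0,0,0,0,0],[0,0,0,0,0,0],[0,0,0,0,0,0]]' 0.6
python3 -m jog '[[0,-0.005,0,0,0,0],[0,-0.015,0,0,0,0],[0,-0.02,0,0,0,0],[0,-0.03,0,0,0,0],[0,-0.03,0,0,0,0],[0,0,0,0,0,0],[0,0,0,0,0,0]]' 1
python3 - <<'E'
from h import *
print(Ro.from_quat(r.read_state()['eef_rot']).as_matrix().round(4))
c=r.camera("wrist"); save(c,"w6.png"); P,_=pts(c)
hsv=cv2.cvtColor(c["image"],cv2.COLOR_RGB2HSV)
m=(hsv[...,0]>12)&(hsv[...,0]<35)&(hsv[...,1]>70)&(hsv[...,2]>70)&(c["range_z"]>0); m[205:]=0; m[:60]=0;m[:,400:]=0
q=P[m]; zd=np.median(q[:,2]); q=q[abs(q[:,2]-zd)<.006]; print("disc z",zd,"plane",np.linalg.lstsq(np.c_[q[:,:2]-[.49,.23],np.ones(len(q))],q[:,2],rcond=None)[0])
print("disc",ycirc(c,zd,.064,200,150,vmax=205))
print(totool([.646,.064,.15]))
E
```

```text
time: 8.17
ee_pos: [0.4899, 0.2314, 0.1204]
eef_rot: [-0.133, 0.694, -0.693, 0.142]
ft_force: [0.4, 0.1, -0.8]
width: 0.0353
time: 8.58
ee_pos: [0.4901, 0.2314, 0.1196]
eef_rot: [-0.133, 0.694, -0.693, 0.142]
ft_force: [-0.3, -0.2, -0.1]
width: 0.0608
time: 9.17
ee_pos: [0.4876, 0.2308, 0.2239]
eef_rot: [-0.135, 0.694, -0.693, 0.141]
ft_force: [0.5, -0.2, -0.4]
width: 0.0864
[[-9.239e-01  7.800e-03  3.825e-01]
 [-3.825e-01  3.600e-03 -9.239e-01]
 [-8.600e-03 -1.000e+00 -4.000e-04]]
disc z 0.10978300314061529 plane [-0.00210055 -0.0001756   0.10971898]
disc (array([0.4898, 0.2319, 0.0632]), 256)
[-0.0815  0.0748  0.2149]
```

View pics/w6.png

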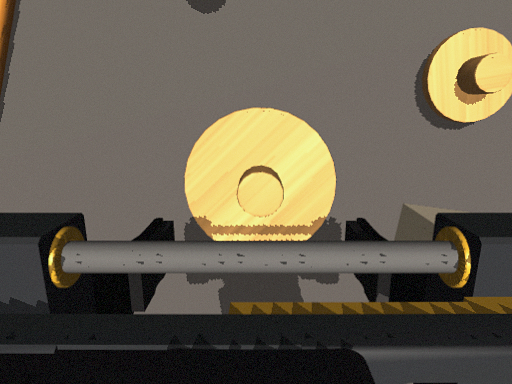

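The wide lid sits level, with its disc top at 0.1098 m against 0.109 expected. The narrow lid is at px (470,75). Next I fetch it.

```bash
python3 -m jog '[[-0.005,0,0.02,0,0,0],[-0.007,0,0.035,0,0,0],[-0.007,0,0.035,0,0,0],[-0.007,0,0.035,0,0,0],[-0.007,0,0.035,0,0,0],[-0.007,0.015,0.035,0,0,0],[-0.005,0.02,0.015,0,0,0],[0,0.02,0,0,0,0],[0,0.02,0,0,0,0],[0,0,0,0,0,0],[0,0,0,0,0,0]]'
python3 - <<'E'
from h import *
s=r.read_state(); M=Ro.from_quat(s['eef_rot']).as_matrix(); print(M.round(4).tolist(), s["ee_pos"])
c=r.camera("wrist"); save(c,"w7.png"); P,_=pts(c); z=P[...,2]
m=(z>.020)&(z<.036)&(c["range_z"]>0)&(abs(P[...,0]-.646)<.06)&(abs(P[...,1]-.064)<.06)
v,u=np.where(m);print("disc",len(u),u.min(),u.max(),v.min(),v.max(),circ(P[m]),cv2.minEnclosingCircle(P[m][:,:2].astype(np.float32)))
k=(z>.052)&(z<.066)&(c["range_z"]>0)&(abs(P[...,0]-.646)<.04)&(abs(P[...,1]-.064)<.04); k[200:]=0
print("knob",k.sum(),cv2.minEnclosingCircle(P[k][:,:2].astype(np.float32)),P[k].mean(0))
print(M.T@[0,0,-1])
E
```

```text
time: 10.13
ee_pos: [0.6128, 0.046, 0.1379]
eef_rot: [-0.139, 0.694, -0.692, 0.14]
ft_force: [0.0, 0.2, 1.0]
width: 0.0868
[[-0.9223, 0.0001, 0.3865], [-0.3865, 0.0026, -0.9223], [-0.0011, -1.0, -0.0023]] [0.61282233 0.04596206 0.13794087]
disc 8633 198 313 63 180 (array([0.6592, 0.0694, 0.0375]), 6430) ((0.6588756442070007, 0.06929455697536469), 0.046136677265167236)
knob 2012 ((0.6588008403778076, 0.06931928545236588), 0.017994394525885582) [0.65928136 0.06942328 0.06047807]
[0.0011259  0.99999666 0.00232597]
```

View pics/w7.png

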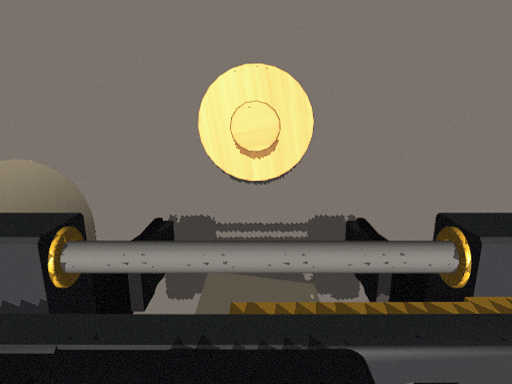

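The narrow lid's disc is centred at px (256,122), straight ahead. That puts it at (0.659,0.069).

```bash
python3 -m jog '[[-0.025,0,-0.002,0,0,0],[-0.025,0.01,-0.002,0,0,0],[0,0.025,0,0,0,0],[0,0.025,0,0,0,0],[0,0.01,0,0,0,0],[0,0,0,0,0,0]]'
python3 -c "
from h import *
print(totool([.6588,.0693,.034]));M=Ro.from_quat(r.read_state()['eef_rot']).as_matrix();print(M.T@[0,0,-1])"
```

```text
time: 10.68
ee_pos: [0.6618, 0.0737, 0.0744]
eef_rot: [-0.137, 0.693, -0.693, 0.144]
ft_force: [0.7, -0.2, -0.0]
width: 0.0869
[0.0049 0.0403 0.0029]
[ 1.00951470e-02  9.99948839e-01 -6.38451506e-04]
```

```bash
python3 -m jog '[[0.005,0.005,0.003,0,0,-0.6],[0,0.012,0,0,0,0],[0,0.012,0,0,0,0],[0,0.008,0,0,0,0],[0,0,0,0,0,0],[0,0,0,0,0,0]]'
python3 -c "
from h import *
print(totool([.6588,.0693,.034]));M=Ro.from_quat(r.read_state()['eef_rot']).as_matrix();print(M.T@[0,0,-1])"
```

```text
time: 11.18
ee_pos: [0.6599, 0.0684, 0.0394]
eef_rot: [0.139, -0.692, 0.694, -0.142]
ft_force: [-0.5, -0.7, 0.6]
width: 0.0874
[ 0.0007  0.0054 -0.0012]
[ 0.00361944  0.99998909 -0.00295139]
```

```bash
python3 -m jog '[[0.001,0.005,-0.001,0,0,0],[0,0,0,0,0,0],[0,0,0,0,0,0]]'
python3 -m jog '[[0,0,0,0,0,0],[0,0,0,0,0,0],[0,0,0,0,0,0],[0,0,0,0,0,0],[0,0,0,0,0,0],[0,0,0,0,0,0],[0,0,0,0,0,0],[0,0,0,0,0,0],[0,0,0,0,0,0],[0,0,0,0,0,0],[0,0,0,0,0,0]]' -1 20
python3 -c "
from h import *
print(totool([.6588,.0693,.034]));M=Ro.from_quat(r.read_state()['eef_rot']).as_matrix();print(M.T@[0,0,-1])"
```

```text
time: 11.43
ee_pos: [0.6589, 0.069, 0.0346]
eef_rot: [0.138, -0.692, 0.694, -0.142]
ft_force: [0.1, -0.1, 0.5]
width: 0.0873
time: 12.35
ee_pos: [0.6596, 0.0692, 0.0359]
eef_rot: [0.138, -0.692, 0.694, -0.143]
ft_force: [0.2, 1.0, 0.3]
width: 0.035
[ 0.0007  0.0019 -0.0004]
[ 0.00625738  0.99997352 -0.00371466]
```

Gripped (width 35 mm). Lifting it and carrying it to a viewpoint where the narrow canister lies ahead of the lid.

```bash
python3 -m jog '[[0,-0.01,0,0,0,-0.35],[0,-0.03,0,0,0,0],[0,-0.04,0,0,0,0],[0,-0.04,0,0,0,0],[0,-0.04,0,0,0,0],[0,-0.035,0,0,0,0],[0.015,-0.01,0.008,0,0,0],[0.03,0,0.015,0,0,0],[0.035,0,0.018,0,0,0],[0.035,0,0.018,0,0,0]]'
python3 -m jog '[[0.035,0,0.018,0,0,0],[0.035,0,0.018,0,0,0],[0.035,0,0.018,0,0,0],[0.035,0,0.018,0,0,0],[0.035,0,0.018,0,0,0],[0.035,0,0.018,0,0,0],[0.035,0,0.018,0,0,0],[0.03,0,0.015,0,0,0],[0,0,0,0,0,0],[0,0,0,0,0,0]]'
python3 -c "
from h import *
print(totool([.345,-.298,.25]));M=Ro.from_quat(r.read_state()['eef_rot']).as_matrix();print(M.T@[0,0,-1])"
```

```text
time: 13.18
ee_pos: [0.5744, -0.0215, 0.2559]
eef_rot: [-0.146, 0.693, -0.691, 0.145]
ft_force: [1.0, -0.0, 0.1]
width: 0.0354
time: 14.02
ee_pos: [0.3627, -0.2744, 0.2642]
eef_rot: [0.143, -0.691, 0.694, -0.144]
ft_force: [0.4, 1.6, 0.1]
width: 0.0353
[0.0257 0.0143 0.0146]
[ 4.55902731e-04  9.99992015e-01 -3.97023190e-03]
```

```bash
python3 -m jog '[[0.018,0,0.015,0,0,0],[0,0,0,0,0,0],[0,0,0,0,0,0]]'
cat >> h.py <<'E'
def disc(c,ctr,vmax=205,vmin=60):
    P,_=pts(c); hsv=cv2.cvtColor(c["image"],cv2.COLOR_RGB2HSV)
    m=(hsv[...,0]>12)&(hsv[...,0]<35)&(hsv[...,1]>70)&(hsv[...,2]>70)&(c["range_z"]>0); m[vmax:]=0; m[:vmin]=0;m[:,400:]=0;m[:,:120]=0
    q=P[m]; zd=np.median(q[:,2]); q=q[abs(q[:,2]-zd)<.006]
    return zd,np.linalg.lstsq(np.c_[q[:,:2]-ctr,np.ones(len(q))],q[:,2],rcond=None)[0].round(4)
E
python3 - <<'E'
from h import *
c=r.camera("wrist"); save(c,"w8.png"); P,_=pts(c); z=P[...,2]
m=(z>.109)&(z<.122)&(c["range_z"]>0)&(abs(P[...,0]-.456)<.06)&(abs(P[...,1]+.25)<.06)
v,u=np.where(m);print("rim",len(u),u.min(),u.max(),v.min(),v.max(),circ(P[m]),circ(cast(c,np.c_[u,v],.115)),np.median(z[m]))
s=r.read_state(); zd,pl=disc(c,s["ee_pos"][:2]); print("disc",zd,pl,ycirc(c,zd,.046,256,190,vmax=205))
M=Ro.from_quat(s['eef_rot']).as_matrix();print(s["ee_pos"],M.round(4).tolist(),M.T@[0,0,-1])
E
```

```text
time: 14.27
ee_pos: [0.3533, -0.2941, 0.2661]
eef_rot: [0.144, -0.69, 0.694, -0.145]
ft_force: [0.2, 1.0, -1.1]
width: 0.0354
rim 2173 206 311 0 103 (array([ 0.456 , -0.2489,  0.0423]), 1915) (array([ 0.4559, -0.2489,  0.0423]), 1964) 0.11523184314072142
disc 0.2587678408928432 [-0.0209 -0.01    0.2594] (array([ 0.3553, -0.2927,  0.0442]), 186)
[ 0.3531141  -0.29447393  0.26602495] [[-0.9165, 0.0027, 0.4], [-0.4001, -0.0047, -0.9165], [-0.0006, -1.0, 0.0054]] [ 5.83587310e-04  9.99985153e-01 -5.41783927e-03]
```

View pics/w8.png

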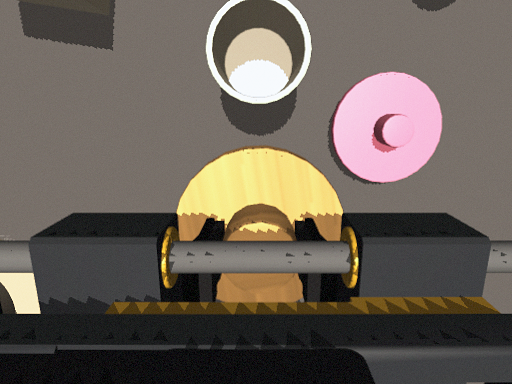

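The wrist view shows the narrow canister's open rim centred at px (258,49), with the held lid at (260,225). A pink decoy sits well to the right.

```bash
python3 -m jog '[[-0.017,0,0,0,0,1.2],[-0.025,0.01,0,0,0,0],[-0.025,0.015,0,0,0,0],[-0.025,0.02,0,0,0,0],[-0.015,0.02,0,0,0,0],[0,0.018,0,0,0,0],[0,0,0,0,0,0],[0,0,0,0,0,0]]'
python3 - <<'E'
from h import *
s=r.read_state(); c=r.camera("wrist")
print(disc(c,s["ee_pos"][:2]))
print(totool([.4557,-.249,.165]));M=Ro.from_quat(s['eef_rot']).as_matrix();print(M.T@[0,0,-1])
E
```

```text
time: 14.98
ee_pos: [0.4674, -0.2381, 0.1852]
eef_rot: [-0.136, 0.692, -0.691, 0.16]
ft_force: [-0.4, -0.7, 0.7]
width: 0.0353
(np.float64(0.17875631382613616), array([0.0077, 0.0024, 0.1785]))
[0.0154 0.0198 0.0051]
[ 0.03372373  0.99941403 -0.00585749]
```

```bash
python3 -m jog '[[0.0155,0.010,0.005,-0.3,0,-0.5],[0,0.01,0,0,0,0],[0,0,0,0,0,0],[0,0,0,0,0,0],[0,0,0,0,0,0]]'
python3 - <<'E'
from h import *
s=r.read_state(); c=r.camera("wrist"); np.savez("pics/w9.npz",**c)
zd,pl=disc(c,s["ee_pos"][:2]); print(zd,pl,ycirc(c,zd,.046,256,190,vmax=205))
print(totool([.4557,-.249,.152]));M=Ro.from_quat(s['eef_rot']).as_matrix();print(M.T@[0,0,-1])
E
```

```text
time: 15.45
ee_pos: [0.4548, -0.2519, 0.1672]
eef_rot: [-0.138, 0.692, -0.691, 0.156]
ft_force: [-0.3, 0.6, -1.3]
width: 0.0351
0.16056405378808647 [ 1.800e-03 -1.000e-04  1.605e-01] (array([ 0.4568, -0.2504,  0.0441]), 187)
[-0.0015  0.0154 -0.0025]
[ 0.02593399  0.99965155 -0.00492094]
```

```bash
python3 -m jog '[[-0.001,0.004,-0.002,0,0,0],[0,0.004,0,0,0,0],[0,0.004,0,0,0,0],[0,0.002,0,0,0,0],[0,0,0,0,0,0],[0,0,0,0,0,0]]'
python3 - <<'E'
from h import *
s=r.read_state(); print(totool([.4555,-.2495,.142]));M=Ro.from_quat(s['eef_rot']).as_matrix();print(M.T@[0,0,-1])
E
```

```text
time: 16.0
ee_pos: [0.456, -0.2493, 0.1529]
eef_rot: [0.137, -0.691, 0.692, -0.157]
ft_force: [0.4, -1.0, -0.8]
width: 0.0353
[ 0.0009  0.0109 -0.0001]
[ 0.02706408  0.99961192 -0.00659938]
```

```bash
python3 -m jog '[[0.0005,0.003,0,0,0,0],[0,0.003,0,0,0,0],[0,0.003,0,0,0,0],[0,0,0,0,0,0],[0,0,0,0,0,0]]'
python3 -c "
from h import *
print(totool([.4555,-.2495,.136]))"
```

```text
time: 16.42
ee_pos: [0.4559, -0.2495, 0.1429]
eef_rot: [0.137, -0.691, 0.692, -0.157]
ft_force: [-0.1, -0.1, -0.3]
width: 0.0354
[ 0.0006  0.0069 -0.0002]
```

Plug is in with no contact force. Lowering the rest of the way.

```bash
python3 -m jog '[[0,0.0025,0,0,0,0],[0,0.002,0,0,0,0],[0,0.0015,0,0,0,0],[0,0,0,0,0,0],[0,0,0,0,0,0]]'
python3 - <<'E'
from h import *
s=r.read_state(); c=r.camera("wrist"); print(disc(c,s["ee_pos"][:2]),totool([.4555,-.2495,.1355]))
E
```

```text
time: 16.83
ee_pos: [0.4567, -0.2495, 0.1371]
eef_rot: [0.137, -0.691, 0.692, -0.157]
ft_force: [-1.6, 0.2, 0.7]
width: 0.0353
(np.float64(0.13017639741947593), array([-0.0065, -0.0051,  0.1304])) [ 0.0011  0.0016 -0.0005]
```

```bash
python3 -m jog '[[0.001,0.002,0,0,0,0],[0,0.0015,0,0,0,0],[0,0,0,0,0,0],[0,0,0,0,0,0]]'
python3 - <<'E'
from h import *
s=r.read_state(); c=r.camera("wrist"); print(disc(c,s["ee_pos"][:2]),totool([.4555,-.2495,.1355]))
E
```

```text
time: 17.22
ee_pos: [0.4579, -0.2498, 0.1375]
eef_rot: [0.136, -0.69, 0.693, -0.159]
ft_force: [0.0, -0.4, -0.7]
width: 0.0352
(np.float64(0.13053037428739728), array([-0.0074, -0.0055,  0.1308])) [ 0.0021  0.0017 -0.0012]
```

The lid is resting (disc top at about 0.130 m, against 0.129 expected). Releasing.

```bash
python3 -m jog '[[0,0,0,0,0,0],[0,0,0,0,0,0],[0,0,0,0,0,0],[0,0,0,0,0,0],[0,0,0,0,0,0],[0,0,0,0,0,0]]' 0.7
python3 -m jog '[[0,-0.005,0,0,0,0],[0,-0.015,0,0,0,0],[0,-0.02,0,0,0,0],[0,-0.03,0,0,0,0],[0,-0.03,0,0,0,0],[0,0,0,0,0,0],[0,0,0,0,0,0]]' 1
python3 - <<'E'
from h import *
s=r.read_state(); c=r.camera("wrist"); save(c,"w10.png")
zd,pl=disc(c,[.456,-.249]); print(zd,pl,ycirc(c,zd,.046,256,150,vmax=205))
P,_=pts(c); z=P[...,2]; k=(z>.152)&(z<.168)&(c["range_z"]>0); k[205:]=0; k[:,:180]=0;k[:,330:]=0
print("knob",k.sum(),cv2.minEnclosingCircle(P[k][:,:2].astype(np.float32)))
E
```

```text
time: 17.77
ee_pos: [0.4573, -0.2499, 0.1363]
eef_rot: [0.136, -0.69, 0.693, -0.159]
ft_force: [0.1, 0.7, 0.3]
width: 0.0671
time: 18.35
ee_pos: [0.4532, -0.2494, 0.2414]
eef_rot: [0.137, -0.691, 0.692, -0.158]
ft_force: [0.7, 0.3, -0.7]
width: 0.0869
0.12990950228596046 [-0.0031 -0.0007  0.1297] (array([ 0.4577, -0.2491,  0.0452]), 190)
knob 1368 ((0.4576070308685303, -0.2494933307170868), 0.01796741969883442)
```

```bash
python3 -m jog '[[0.01,-0.02,0.015,0,0,0],[0.015,-0.02,0.03,0,0,0],[0.015,-0.01,0.03,0,0,0],[0.015,0,0.03,0,0,0],[0.015,0,0.03,0,0,0],[0.015,0,0.03,0,0,0],[0.015,0,0.03,0,0,0],[0,0,0,0,0,0],[0,0,0,0,0,0],[0,0,0,0,0,0]]'
python3 - <<'E'
from h import *
a=r.camera("top"); b=r.camera("side"); cv2.imwrite("pics/final.png",cv2.resize(np.hstack([a["image"],b["image"]]),(800,300),interpolation=cv2.INTER_AREA)[...,::-1])
P,_=pts(a); z=P[...,2]
for n,x,y,lo,hi in(("wlid",.489,.231,.100,.118),("wwall",.489,.231,.02,.085),("jar",.657,-.377,.110,.125),("mill",.671,.365,.124,.15),("sq",.455,-.011,.1,.124)):
    m=(z>lo)&(z<hi)&(a["range_z"]>0)&(np.hypot(P[...,0]-x,P[...,1]-y)<.085); q=P[m]
    if len(q)>20: print(n,len(q),np.round(cv2.minEnclosingCircle(q[:,:2].astype(np.float32))[0],4),np.median(q[:,2]).round(4))
P,_=pts(b); z=P[...,2]
m=(z>.02)&(z<.10)&(abs(P[...,0]-.46)<.06)&(abs(P[...,1]+.245)<.06)&(b["range_z"]>0); print("nwall",circ(P[m]))
m=(z>.005)&(z<.085)&(abs(P[...,0]-.489)<.08)&(abs(P[...,1]-.231)<.08)&(b["range_z"]>0); print("wwall",m.sum(),circ(P[m]))
E
```

```text
time: 19.23
ee_pos: [0.4386, -0.4761, 0.2827]
eef_rot: [-0.141, 0.693, -0.689, 0.157]
ft_force: [0.2, -0.5, -0.3]
width: 0.087
wlid 2253 [0.4899 0.2315] 0.1087
wwall 219 [0.486  0.2075] 0.0545
jar 678 [ 0.6577 -0.3782] 0.1177
mill 181 [0.6719 0.3662] 0.1291
sq 1915 [ 0.4731 -0.0055] 0.1187
nwall (array([ 0.456 , -0.2482,  0.0459]), 290)
wwall 332 (array([0.4895, 0.2275, 0.0604]), 212)
```

View pics/final.png

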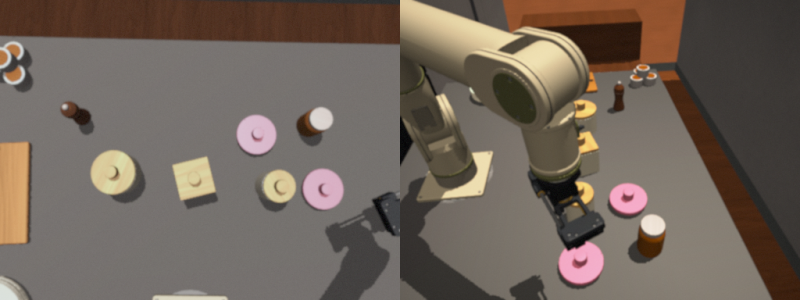

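Both round canisters are closed: wide at px (114,172), narrow at (278,187) in the left half. The jar, mill and square canister are in place. The square reading used a different mask from the first one, so I'll compare like with like before handing in.

```bash
python3 - <<'E'
from h import *
o=[]
for c in (dict(np.load("pics/top0.npz")),r.camera("top")):
    P,_=pts(c); z=P[...,2]; m=(z>.112)&(z<.126)&(c["range_z"]>0)&(np.hypot(P[...,0]-.465,P[...,1]+.008)<.085)
    o.append(np.array(cv2.minAreaRect(P[m][:,:2].astype(np.float32)*1000)[0])/1000)
d=np.hypot(*(o[0]-o[1])); print(o,d)
if d<.005: print(r.close_job())
E
```

```text
[array([ 0.47606824, -0.00446713]), array([ 0.47620154, -0.00435819])] 0.00017215172923283135
the job is handed in; nothing more can be done
None
```

Both round canisters are closed with their own lids, and I handed the job in at about 19 s of the 61 s allowed. I moved the wide lid from the narrow canister to the wide one, then put the narrow lid on the narrow canister. Both went on without any noticeable contact force.

| Lid | Offset from canister axis (limit 8 mm) | Disc top measured / expected | Tilt (limit 0.06 rad) |
|---|---|---|---|
| Wide | about 2 mm | 0.109–0.110 m / 0.109 m | about 0.002 rad |
| Narrow | about 2 mm | 0.130 m / 0.129 m | about 0.003 rad |

- **Canisters and bystanders:** the canisters, jar and mill read within a few mm of their first readings. The square canister's lid moved 0.2 mm in a like-for-like check.
- **Disagreements:** a first reading suggested the square had moved about 18 mm, but that came from using a different image mask. The top camera placed the lids up to about 15 mm from where the wrist camera did at close range, so I used the wrist readings for grasping and placing.
- **Not fully checked:** the last side view of the canister walls was partly hidden by the arm, so those wall fits are rough.

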